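Load the cell tester at the computer repair bench

ROBOT

A 6-joint arm with a two-finger parallel gripper is mounted at the origin on the work surface. World frame = base frame: x ahead of the robot, y to its left, z up, the work surface at z = 0. Lengths are in m, angles in rad, forces in N, time in s.
With the tool pointing down it reaches from about 0.35 to 0.775 m from the base axis. Payload 7.3 kg.
Tool frame: the origin (TCP) lies at the centre of the arm's flange, where the gripper is bolted on; the fingertips stand 178 mm ahead of it and the grasp point (between the pads) lies 159 mm ahead of it; z points along the fingers, y is the line along which they close (so a half turn about z gives the same grasp; the last joint's range is limited). The gripper opens to 92 mm and grips with 3 to 60 N. Pads are 19 mm wide; open, the fingers measure 130 mm over their backs; the gripper's body (75 mm by 190 mm) begins 47 mm behind the grasp point.
Start: joints at [-0.146, 0.342, 1.524, -0, 1.275, -0.146], TCP at [0.525, 0, 0.405] pointing down, gripper open.
Joint ranges: [-2.53, 2.53], [-0.77, 2.02], [0.04, 2.7], [-1, 4.14], [0.28, 2.66], [-3.11, 3.11]. Speed limits (rad/s): [2.57, 2.57, 3.14, 3.14, 3.14, 3.14].

INTERFACE

Orientations are given as [roll, pitch, yaw] about the fixed x, y, z axes, in that order (R = Rz(yaw) Ry(pitch) Rx(roll)).
In Python, from cell import robot gives the robot as it stands.
- The arm moves only by the shell command python3 drive.py FILE [OPENING] [FORCE], which reads ROWS from the file FILE. ROWS is a JSON list that holds a single list of rows (three levels of brackets), with 1 to 8 rows, each of 6 numbers: dx, dy, dz in m, then a rotation vector rx, ry, rz in rad; each row shifts and turns the commanded pose from where the row before left it, along the tool's axes as they then stand; what a row does not reach is not made up. A row lasts 1/12 s, in which the tool goes at most 0.0417 m and 0.125 rad, less where a joint would pass 70% of its speed; a pose out of reach is approached as far as the arm can. OPENING is the finger opening in m, set as the command begins (- or left out keeps the last). The fingers move at their own pace and stop on an object; FORCE is the grip in N (left out, the last holds). Time passes only in rows, so rows that do not move let the fingers close. It prints the time, the measured TCP pose, the force, the opening and the grip force at its end. Input that does not fit is refused with a message, and nothing moves.
- robot.observe(): the state, without advancing time (a new reading comes with each control period).
- robot.read_camera(name): name is "scene" or "side" or "wrist"; returns a dict with "image" (384x512x3 uint8, red, green, blue), "fx", "fy", "cx", "cy" (pixels), "k1" (the pictures are not rectified: a ray, as slopes to the right and down, at radius r is drawn at 1 + k1 r^2 times it, then the intrinsics apply), "pose" (4x4, takes a point from camera to world coordinates). Camera axes: x right, y down, z forward; pixel columns grow to the right and rows downward; lengths in m; the calibration is good to about 2 mm. A picture is of the moment at which its call begins. There is no depth.
- robot.hand_in(): hands the job in; it is judged then, once.
The state is a dict: "time": time; "qpos": joint angles; "qvel": joint speeds; "joint_efforts": joint torques, N m; "tool_pos": TCP position; "tool_rot": TCP orientation; "contact_force": force on the tool from outside, world axes, zero at the start; "torque": the same for the moment, N m; "opening": finger opening in m; "grip_force": force on a finger pad.
Only numpy, scipy, OpenCV 4.12 (cv2) and the standard library are available. Lean on these libraries where they do the work, as an engineer would, in place of code of your own. Each camera call takes 0.05 s, during which the arm holds its last target. There are 200 camera calls.

TASK

Check the salvaged laptop cells: first turn the tester's selector dial, the shorter way round, to the voltage mark (the single long white line), because on any other setting a loaded cell would be discharged. Then take every round cell out of the bin and lay each one in a bay of the tester, leaving the flat pack in the bin, and have the magnifier lamp finally swung so that its lens is centred over the row of bays. Leave the other things on the bench where they are.

Things in the scene. Friction and masses are not known exactly. Their poses are not given: they have to be found in the camera images.
- cell1: round lithium cell, a steel-blue cylinder 18.4 mm in diameter and 65 mm long, 46 g, lying in the bin; origin at its centre, x along its length. It rolls a little but soon stops. Either end may point either way in a bay. Absent in some starts
- cell2: round lithium cell, a steel-blue cylinder 18.4 mm in diameter and 65 mm long, 46 g, lying in the bin; origin at its centre, x along its length. It rolls a little but soon stops. Either end may point either way in a bay. Absent in some starts
- cell3: round lithium cell, a steel-blue cylinder 18.4 mm in diameter and 65 mm long, 46 g, lying in the bin; origin at its centre, x along its length. It rolls a little but soon stops. Either end may point either way in a bay. Absent in some starts
- cell4: round lithium cell, a steel-blue cylinder 18.4 mm in diameter and 65 mm long, 46 g, lying in the bin; origin at its centre, x along its length. It rolls a little but soon stops. Either end may point either way in a bay. Absent in some starts
- cell5: round lithium cell, a steel-blue cylinder 18.4 mm in diameter and 65 mm long, 46 g, lying in the bin; origin at its centre, x along its length. It rolls a little but soon stops. Either end may point either way in a bay. Absent in some starts
- bin: open grey plastic bin fixed to the bench, 265 mm (x) by 330 mm (y) outside, 50 mm high, walls and floor 4 mm thick; origin at the centre of its underside, z up
- flat_pack: flat metal battery pack 53 x 35 x 10 mm that lies in the bin among the round cells and stays there; origin at the centre of its underside
- tester: cell tester fixed to the bench: low grey box 125 (x) by 360 (y) by 36 mm high; origin at the centre of its underside, z up. Five bays side by side along y on the +y part of its top, dial panel at the -y end. A bay is 24 mm wide, 76 mm long (x), its floor the flat top; 10 mm high ridges stand between bays at both ends only, leaving the middle 46 mm open for fingers; end walls 14 mm high
- bay3 (a point): the middle one of the five bays: where the centre of a seated cell lies (9 mm above the tester's top); axes as the tester's. The other bays are 46 and 92 mm from it along y, both ways
- dial (a joint): angle of the selector dial, which turns endlessly either way, positive anticlockwise seen from above; at 0 and at 2 pi (6.283) its pointer is at the voltage mark; the start lies between, anywhere. It stays where it is left (friction about 0.05 N m)
- dial_grip (a point): on the dial's upright axis, level with the top of its grip bar. The bar is grey, 44 mm long, 12 mm wide and rises 20 mm above a disc of 23 mm radius, itself 6 mm high on the panel (the tester's top)
- dial_pointer (a point): point on top of the grip bar, 20 mm from the axis, at the pointer end, which has a white line on it; x of this frame points along the bar outwards
- volts_mark (a point): where dial_pointer is when the dial is at the voltage mark: above the inner end of the only long white line on the panel round the dial (the other settings are marked by dots)
- lens (a point): centre of the lamp's round magnifying lens (frame 124 mm across, glass 92 mm), about 0.21 m above the bench; the frame reaches from 12 mm below to 12 mm above this point. It hangs on two level links of 260 mm each, 0.19 to 0.23 m high, which run over an elbow on the side away from the robot to a stand at the far right
- lamp_grip (a point): middle of the black upright grip post (18 mm thick) on the lens frame's edge, 54 mm from the lens centre, away from the arm; it rises 18 mm above this point and meets the frame 26 mm below it. The lamp's two joints (upright axes, stiff) let the lens be dragged level in any direction with 2 to 6 N; it stays where left. The grip turns about the upright with the outer link as it moves
- fan_rotor: black fan wheel 84 mm across, 14 mm high, a bystander; origin at the centre of its underside
- bit_case: black case of screwdriver bits 85 x 175 x 18 mm, a bystander; origin at the centre of its underside
- screw_box: clear compartment box of screws 70 x 135 x 22 mm, a bystander; origin at the centre of its underside
- power_brick: black power adapter 48 x 108 x 30 mm, a bystander; origin at the centre of its underside
- graphics_card: graphics card 240 x 112 x 34 mm on a mat, a bystander; origin at the centre of its underside
- screwdriver: black-handled screwdriver 190 mm long, 26 mm thick, lying along its x, a bystander; origin at its middle, on the bench
- mug: white mug 80 mm across, 90 mm high, handle at its +y, a bystander; origin at the centre of its underside

How it is judged:
On the way, in this order (a step that is already met when the one before it is completed fails the run):
1. the dial is at the voltage mark (distance between dial_pointer and volts_mark below 0.003 m), for 0.3 s.
2. every round cell lies in a bay (x of cell1 in the frame of bay3 between -0.009 and 0.009 m and y of cell1 in the frame of bay3 between -0.1 and 0.1 m and z of cell1 in the frame of bay3 between -0.005 and 0.005 m and angle between the x axis of each of cell1, cell2, cell3, cell4, cell5 and the x axis of tester, either way round below 0.15 rad and x of cell2 in the frame of bay3 between -0.009 and 0.009 m and y of cell2 in the frame of bay3 between -0.1 and 0.1 m and z of cell2 in the frame of bay3 between -0.005 and 0.005 m and x of cell3 in the frame of bay3 between -0.009 and 0.009 m and y of cell3 in the frame of bay3 between -0.1 and 0.1 m and z of cell3 in the frame of bay3 between -0.005 and 0.005 m and x of cell4 in the frame of bay3 between -0.009 and 0.009 m and y of cell4 in the frame of bay3 between -0.1 and 0.1 m and z of cell4 in the frame of bay3 between -0.005 and 0.005 m and x of cell5 in the frame of bay3 between -0.009 and 0.009 m and y of cell5 in the frame of bay3 between -0.1 and 0.1 m and z of cell5 in the frame of bay3 between -0.005 and 0.005 m and linear speed of each of cell1, cell2, cell3, cell4, cell5 below 0.02 m/s), for 0.3 s.
At the end, for the whole second after the job is handed in: Dial pointer within 3 mm (9 degrees) of the voltage mark; every round cell in a bay, down on its floor, within 9 mm of its centre lengthwise, along it within 0.15 rad; the flat pack lies in the bin; lens centre within 30 mm, seen from above, of the middle bay (distance between dial_pointer and volts_mark below 0.003 m and x of cell1 in the frame of bay3 between -0.009 and 0.009 m and y of cell1 in the frame of bay3 between -0.1 and 0.1 m and z of cell1 in the frame of bay3 between -0.005 and 0.005 m and angle between the x axis of each of cell1, cell2, cell3, cell4, cell5 and the x axis of tester, either way round below 0.15 rad and x of cell2 in the frame of bay3 between -0.009 and 0.009 m and y of cell2 in the frame of bay3 between -0.1 and 0.1 m and z of cell2 in the frame of bay3 between -0.005 and 0.005 m and x of cell3 in the frame of bay3 between -0.009 and 0.009 m and y of cell3 in the frame of bay3 between -0.1 and 0.1 m and z of cell3 in the frame of bay3 between -0.005 and 0.005 m and x of cell4 in the frame of bay3 between -0.009 and 0.009 m and y of cell4 in the frame of bay3 between -0.1 and 0.1 m and z of cell4 in the frame of bay3 between -0.005 and 0.005 m and x of cell5 in the frame of bay3 between -0.009 and 0.009 m and y of cell5 in the frame of bay3 between -0.1 and 0.1 m and z of cell5 in the frame of bay3 between -0.005 and 0.005 m and horizontal distance between lens and bay3 below 0.03 m and linear speed of flat_pack below 0.02 m/s and x of flat_pack in the frame of bin between -0.135 and 0.135 m and y of flat_pack in the frame of bin between -0.167 and 0.167 m and z of flat_pack in the frame of bin below 0.03 m); the robot touches nothing.
It fails at once if a cell lies in a bay while the dial is not at the voltage mark (distance between dial_pointer and volts_mark above 0.005 m and ((x of cell1 in the frame of bay3 between -0.009 and 0.009 m and y of cell1 in the frame of bay3 between -0.1 and 0.1 m and z of cell1 in the frame of bay3 between -0.005 and 0.005 m) or (x of cell2 in the frame of bay3 between -0.009 and 0.009 m and y of cell2 in the frame of bay3 between -0.1 and 0.1 m and z of cell2 in the frame of bay3 between -0.005 and 0.005 m) or (x of cell3 in the frame of bay3 between -0.009 and 0.009 m and y of cell3 in the frame of bay3 between -0.1 and 0.1 m and z of cell3 in the frame of bay3 between -0.005 and 0.005 m) or (x of cell4 in the frame of bay3 between -0.009 and 0.009 m and y of cell4 in the frame of bay3 between -0.1 and 0.1 m and z of cell4 in the frame of bay3 between -0.005 and 0.005 m) or (x of cell5 in the frame of bay3 between -0.009 and 0.009 m and y of cell5 in the frame of bay3 between -0.1 and 0.1 m and z of cell5 in the frame of bay3 between -0.005 and 0.005 m))).
It fails at once if the dial is turned the long way, through the point opposite the voltage mark (value of joint dial between 2.99 and 3.29 rad and distance of dial_pointer from where it was at the start of the episode above 0.0099 m).
It fails at once if one of the other things on the bench is moved by more than 4 cm (distance of any of fan_rotor, bit_case, screw_box, power_brick, graphics_card, screwdriver, mug from where it was at the start of the episode above 0.04 m).
Of cell1, cell2, cell3, cell4, cell5 only 3 to 5 are there at a start; the rules pass over those that are not, and their reading is None.
At some moment in a run one of cell1, cell2, cell3, cell4, cell5 may be knocked a few centimetres aside while the robot is not near it.
Once in a run the grip may slacken for a moment while it holds something.
It also fails if it takes over 210 s, if anything falls off the work surface, if the arm or the gripper's body presses on something with over 40 N, if the wrist force passes 120 N, or if a joint passes its speed limit or range.

## Working session

There is one attempt and no reset: what is moved stays moved. The work goes in short steps, Python scripts to look and compute and a shell command to move; the robot and the scene stay as the last step left them, time stands still between calls to the robot, and variables do not carry over. Pictures are saved under pics/ and viewed, at most 14 in all, crops included, and the job is handed in when it is done.

```bash
ls; mkdir -p pics
python3 - <<'E'
from cell import robot
import cv2
for n in ["scene","side"]:
    c=robot.read_camera(n); cv2.imwrite(f"pics/{n}0.png",cv2.resize(c["image"][:,:,::-1],(800,600),interpolation=cv2.INTER_CUBIC))
    print(n,c["fx"],c["fy"],c["cx"],c["cy"],c["k1"],c["pose"].round(3).tolist() if hasattr(c["pose"],"round") else c["pose"])
print(robot.observe())
E
```

```text
cell.py
drive.py
pics
scene 401.33912612803476 401.33912612803476 255.3075059871955 197.60985448098393 -0.09613371839540669 [[-0.54, 0.571, -0.619, 1.385], [0.842, 0.366, -0.397, 0.49], [-0.0, -0.735, -0.678, 1.082], [0.0, 0.0, 0.0, 1.0]]
side 490.9452768933264 490.9452768933264 259.2004885398319 185.24444529775886 -0.01331484045387879 [[-0.999, -0.022, 0.032, 0.506], [-0.039, 0.509, -0.86, 1.211], [0.002, -0.86, -0.51, 0.923], [0.0, 0.0, 0.0, 1.0]]
{'time': 0.1, 'qpos': array([-1.46018654e-01,  3.42651847e-01,  1.52493241e+00,  6.99666861e-07,
        1.27538959e+00, -1.46002397e-01]), 'qvel': array([-0.00088838, -0.00209207, -0.00302604,  0.00124264,  0.00101907,
        0.00225265]), 'joint_efforts': array([ 1.49919495e-03, -4.32001984e+01, -2.44694173e+01,  7.19219679e-02,
        5.25739230e-02, -9.79429342e-05]), 'tool_pos': array([5.24877955e-01, 3.05088444e-05, 4.04111100e-01]), 'tool_rot': array([-3.14022625e+00, -2.01604230e-04,  1.57077973e+00]), 'contact_force': array([ 0.39241343, -0.44508888, -0.4503503 ]), 'torque': array([ 0.02636748, -0.01463224,  0.01034801]), 'grip_force': 0.0, 'opening': 0.0917581201677065}
```
View pics/scene0.png

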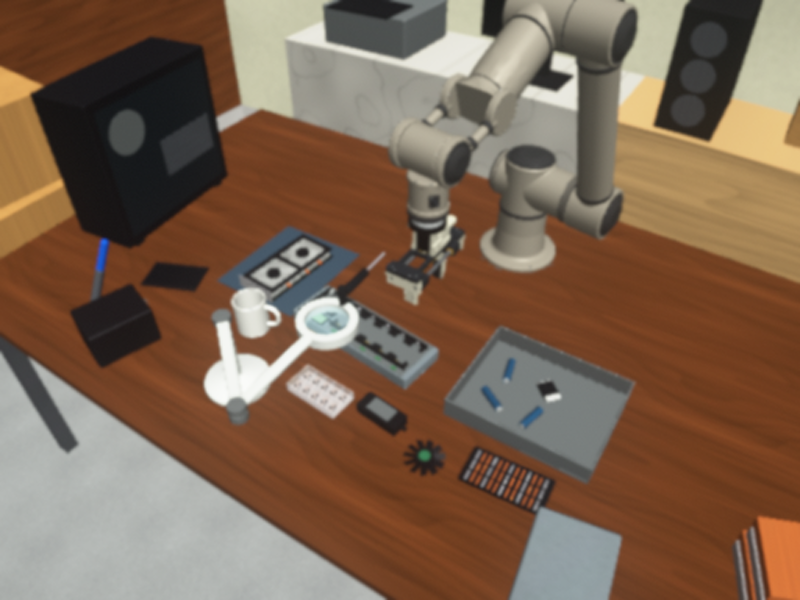

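View pics/side0.png

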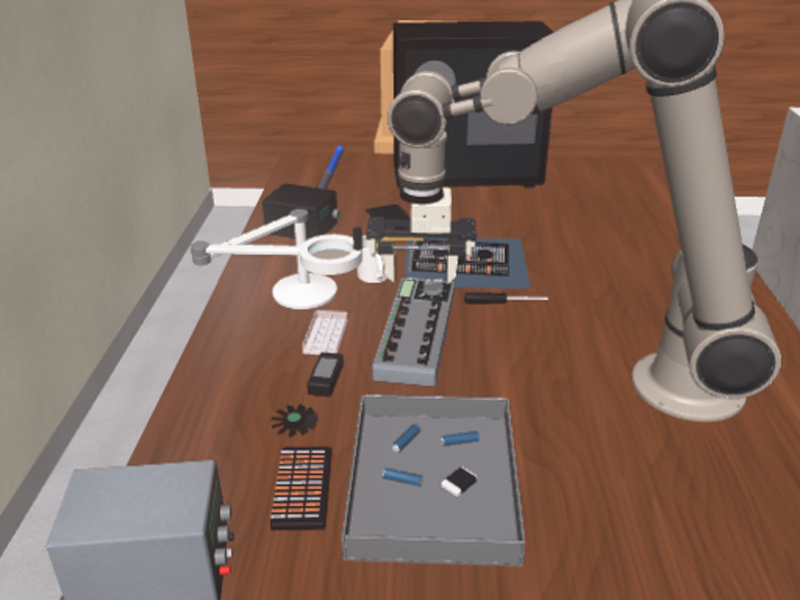

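The scene picture shows three steel-blue cells at (510,370), (491,398) and (531,417), with the flat pack at (548,390), all in the bin. The lens is at (327,322), over the dial end of the tester. The side picture shows the cells at (405,437), (460,438) and (402,477), the dial near (433,290), and the lamp's black post at (357,240).

Create h.py:
```python
import numpy as np, cv2
from cell import robot
from scipy.spatial.transform import Rotation as R
def cam(n): return robot.read_camera(n)
def ray(c,u,v):
    xd=np.array([(u-c["cx"])/c["fx"],(v-c["cy"])/c["fy"]]); s=xd.copy()
    for _ in range(20): s=xd/(1+c["k1"]*(s@s))
    P=np.array(c["pose"]); return P[:3,3],P[:3,:3]@np.array([s[0],s[1],1])
def onz(c,u,v,z):
    o,d=ray(c,u,v); return o+d*(z-o[2])/d[2]
def tri(c1,p1,c2,p2):
    o1,d1=ray(c1,*p1);o2,d2=ray(c2,*p2)
    t=np.linalg.lstsq(np.c_[d1,-d2],o2-o1,rcond=None)[0]
    a,b=o1+t[0]*d1,o2+t[1]*d2; return (a+b)/2,np.linalg.norm(a-b)
def proj(c,p):
    P=np.array(c["pose"]); q=P[:3,:3].T@(np.array(p)-P[:3,3]); s=q[:2]/q[2]; s=s*(1+c["k1"]*(s@s))
    return np.array([c["cx"]+c["fx"]*s[0],c["cy"]+c["fy"]*s[1]])
def blue(c):
    h=cv2.cvtColor(c["image"],cv2.COLOR_RGB2HSV)
    return cv2.inRange(h,(95,110,40),(115,255,220))
def cells(c,z,amin=40):
    cs,_=cv2.findContours(blue(c),cv2.RETR_EXTERNAL,cv2.CHAIN_APPROX_NONE); out=[]
    for k in cs:
        if cv2.contourArea(k)<amin: continue
        pts=np.array([onz(c,*p[0],z)[:2] for p in k]); (x,y),(w,l),a=cv2.minAreaRect(pts.astype(np.float32)*1000)
        if w<l: w,l,a=l,w,a+90
        out.append((round(x/1000,4),round(y/1000,4),round(w),round(l),round((a+90)%180-90,1)))
    return out
def save(n,im): cv2.imwrite(f"pics/{n}.png",im[:,:,::-1])
```

Run:
```python
from h import *
s=cam("side");c=cam("scene");w=cam("wrist")
print("wrist",w["fx"],w["k1"],w["pose"].round(3).tolist())
for n,k in (("side",s),("scene",c)): print(n,cells(k,.0135))
f=.64
for n,a,b in (("lens",(332,252),(327,322)),):
    print(n,tri(s,(a[0]*f,a[1]*f),c,(b[0]*f,b[1]*f)))
print("post top",[onz(s,357*f,231*f,.24)])
print("bin corners",[onz(s,u*f,v*f,.05)[:2].round(3) for u,v in ((362,397),(508,399),(347,543),(523,543))])
print("tester",[onz(s,u*f,v*f,.036)[:2].round(3) for u,v in ((376,362),(435,365))],"dial",onz(s,433*f,288*f,.05)[:2])
save("wrist0",cv2.resize(w["image"],(800,600)))
```

```text
wrist 333.6396032183824 -0.05173695983408353 [[1.0, -0.0, -0.001, 0.524], [-0.001, -0.958, -0.286, 0.077], [-0.001, 0.286, -0.958, 0.385], [0.0, 0.0, 0.0, 1.0]]
side [(0.5455, 0.2811, 59, 19, -13.3), (0.4458, 0.1828, 59, 20, 14.1), (0.5407, 0.1818, 61, 14, 58.5)]
scene [(0.5413, 0.2847, 59, 12, -11.4), (0.6718, -0.9748, 161, 20, 47.2)]
lens (array([ 0.70097769, -0.12059698,  0.21332311]), np.float64(0.003626724255450928))
post top [array([ 0.65393043, -0.16538389,  0.24      ])]
bin corners [array([0.624, 0.123]), array([0.361, 0.118]), array([0.616, 0.456]), array([0.364, 0.445])]
tester [array([ 0.608, -0.004]), array([0.492, 0.001])] dial [ 0.49858547 -0.26947778]
```

View pics/wrist0.png

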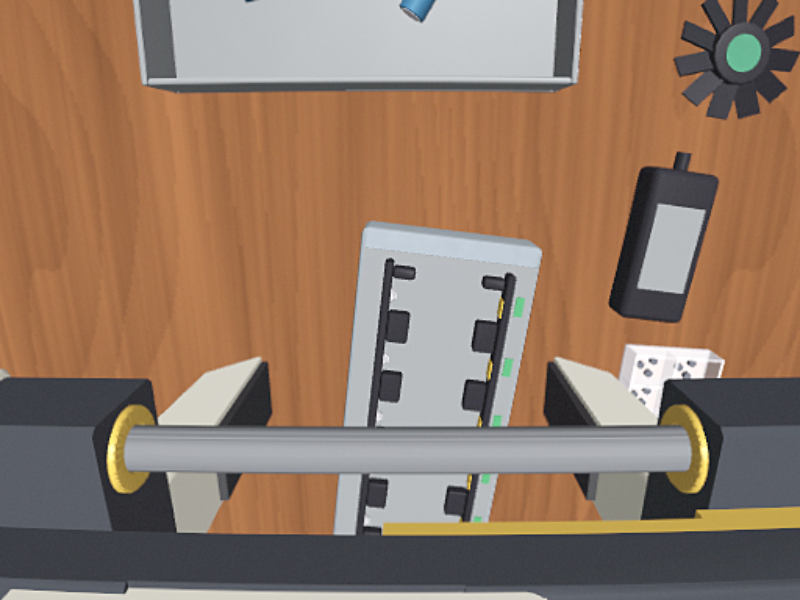

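The wrist picture has +y upward. It shows the tester's bays at the middle, (340–540, 230–530), turned a few degrees, with the bin above at (150–580, 0–85). Next I'll look at the dial from above.

```bash
echo '[[[-0.04,-0.003,0,0,0,0],[-0.04,-0.003,0,0,0,0],[-0.04,-0.003,0,0,0,0],[-0.04,-0.003,0,0,0,0],[-0.04,-0.003,0,0,0,0],[-0.04,-0.003,0,0,0,0],[-0.04,0,0,0,0,0],[-0.04,0,0,0,0,0]]]' > next.json && python3 drive.py next.json
echo '[[[0,0,0,0,0,0],[0,0,0,0,0,0],[0,0,0,0,0,0]]]' > next.json && python3 drive.py next.json
python3 - <<'E'
from h import *
w=cam("wrist"); print(w["pose"].round(3).tolist())
import pickle; pickle.dump(w,open("w1.pkl","wb"))
save("wrist1",cv2.resize(w["image"],(800,600),interpolation=cv2.INTER_CUBIC))
E
```

```text
time: 0.92
tool_pos: [0.5064, -0.322, 0.4048]
tool_rot: [3.141, -0.0, 1.57]
contact_force: [1.2, -0.0, 0.5]
opening: 0.0918
grip_force: 0.0
time: 1.17
tool_pos: [0.5069, -0.3198, 0.4043]
tool_rot: [-3.141, -0.001, 1.57]
contact_force: [-0.3, 0.1, 0.5]
opening: 0.0916
grip_force: 0.0
[[1.0, -0.001, -0.001, 0.506], [-0.001, -0.959, -0.285, -0.243], [-0.001, 0.285, -0.959, 0.385], [0.0, 0.0, 0.0, 1.0]]
```

View pics/wrist1.png

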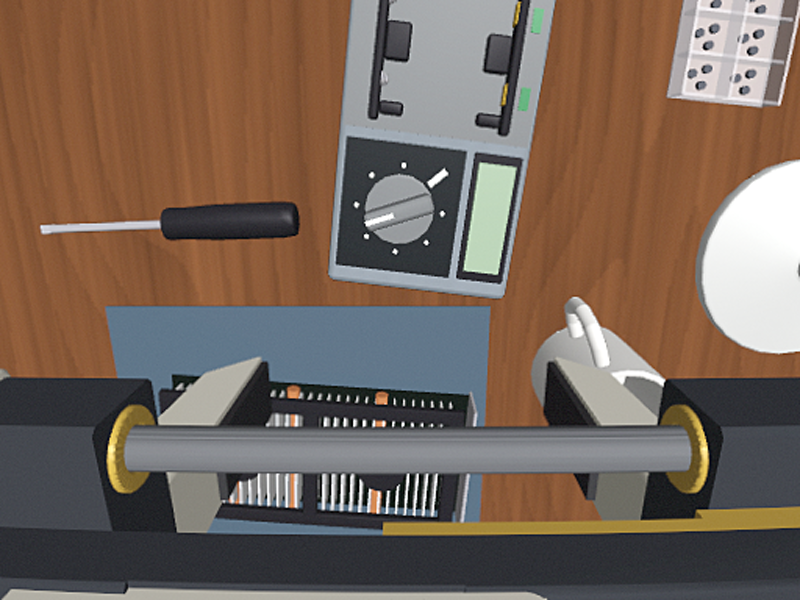

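The wrist picture shows the dial disc centred near (399,207). Its white pointer line runs (366,222)–(395,212), pointing left and slightly down. The long voltage mark is at (437,178), upper right, so the turn is about 160° clockwise. Now I'll measure it exactly.

Run:
```python
from h import *
import pickle; w=pickle.load(open("w1.pkl","rb"))
f=.64; O=np.array([int(335*f),int(135*f)]); im=w["image"][O[1]:int(285*f),O[0]:int(465*f)]
g=cv2.cvtColor(im,cv2.COLOR_RGB2GRAY); 
m=(g>80).astype(np.uint8); n,l,st,ce=cv2.connectedComponentsWithStats(m)
for i in range(1,n):
    if st[i,4]>3: print(i,st[i],(ce[i]+O).round(1))
k=l[int(207*f)-O[1],int(399*f)-O[0]]
cs,_=cv2.findContours((l==k).astype(np.uint8),cv2.RETR_EXTERNAL,cv2.CHAIN_APPROX_NONE)
p=np.array([onz(w,*(q[0]+O),.042)[:2] for q in cs[0]])*1000
print("disc",cv2.minEnclosingCircle(p.astype(np.float32)),cv2.fitEllipse(p.astype(np.float32)))
wh=(g>215).astype(np.uint8); n,l2,st,ce=cv2.connectedComponentsWithStats(wh)
for i in range(1,n):
    if st[i,4]<4: continue
    z=.062 if l[int(ce[i][1]),int(ce[i][0])]==k else .036
    ys,xs=np.nonzero(l2==i); q=np.array([onz(w,x+O[0],y+O[1],z)[:2] for x,y in zip(xs,ys)])*1000
    e,v=np.linalg.eigh(np.cov(q.T)); print("white",z,st[i,4],q.mean(0).round(1),"ax",np.degrees(np.arctan2(v[1,1],v[0,1])).round(1),"len",np.sqrt(12*e[1]).round(1))
print("tester corners",[onz(w,u*f,v*f,.036)[:2].round(4) for u,v in ((344,124),(331,276),(502,297),(522,155))])
print("mug",onz(w,650*f,370*f,.09)[:2], robot.observe()["qpos"].round(3))
```

```text
1 [   0    0   83   96 1757] [252.8 136.9]
2 [43 18  3  4 12] [258.  105.5]
3 [59 21 14 14 81] [279.6 113.8]
4 [22 24  4  4 14] [237.5 111.7]
5 [  19   25   45   45 1566] [254.9 133.4]
6 [12 43  4  5 13] [227.5 130.7]
7 [67 49  4  4 12] [282.5 136.5]
8 [19 63  3  4 10] [234.  150.8]
9 [57 67  4  4 11] [272.4 154.5]
10 [37 73  4  4 12] [252.5 160.5]
disc ((499.4664611816406, -282.1922302246094), 23.435375213623047) ((500.11114501953125, -281.9540100097656), (44.23502731323242, 45.18095397949219), 122.69845581054688)
white 0.036 7 [ 503.3 -253.8] ax -179.7 len 2.9
white 0.036 54 [ 525.4 -262.2] ax -139.8 len 14.2
white 0.036 5 [ 482.5 -259.6] ax 69.4 len 3.0
white 0.036 5 [ 471.7 -279.5] ax 106.7 len 3.1
white 0.036 5 [ 528.8 -285.2] ax 72.7 len 3.1
white 0.062 60 [ 488.5 -285.9] ax -162.6 len 18.3
white 0.036 6 [ 477.9 -300.1] ax -179.4 len 3.3
white 0.036 4 [ 518.5 -304.4] ax 111.2 len 2.1
white 0.036 4 [ 497.3 -310.9] ax 78.0 len 2.2
tester corners [array([ 0.4656, -0.2284]), array([ 0.4533, -0.3284]), array([ 0.5721, -0.3437]), array([ 0.5805, -0.2477])]
mug [ 0.6571108  -0.37545649] [-0.69   0.48   1.308  0.     1.354 -0.69 ]
```

```bash
echo '[[[0.0375,-0.0066,0,0,0,0],[0,0,0,0,0,-0.125],[0,0,0,0,0,-0.125],[0,0,0,0,0,-0.125],[0,0,0,0,0,-0.125],[0,0,0,0,0,-0.125],[0,0,0,0,0,-0.125],[0,0,0,0,0,-0.125]]]' > next.json && python3 drive.py next.json 0.05 40
echo '[[[0,0,0,0,0,-0.125],[0,0,0,0,0,-0.125],[0,0,0,0,0,-0.125],[0,0,0,0,0,-0.125],[0,0,0,0,0,-0.125],[0,0,0,0,0,-0.125],[0,0,0,0,0,-0.125],[0,0,0,0,0,-0.123]]]' > next.json && python3 drive.py next.json
echo '[[[0,0,0.03,0,0,0],[0,0,0.03,0,0,0],[0,0,0.03,0,0,0],[0,0,0,0,0,0],[0,0,0,0,0,0]]]' > next.json && python3 drive.py next.json; python3 -c "
from h import *
o=robot.observe();print(o['tool_pos'],o['qpos'].round(3))"
```

```text
time: 1.88
tool_pos: [0.5007, -0.2806, 0.4051]
tool_rot: [3.141, 0.0, 2.454]
contact_force: [0.1, -0.3, -0.7]
opening: 0.0504
grip_force: 0.0
time: 2.55
tool_pos: [0.5007, -0.2806, 0.4051]
tool_rot: [-3.141, 0.0, -2.831]
contact_force: [-0.9, 0.2, -0.3]
opening: 0.0499
grip_force: 0.0
time: 2.97
tool_pos: [0.5005, -0.2811, 0.3143]
tool_rot: [3.139, -0.002, -2.838]
contact_force: [0.4, -0.3, 1.4]
opening: 0.0497
grip_force: 0.0
[ 0.50054956 -0.28108663  0.31434509] [-0.645  0.515  1.513  0.     1.117 -2.52 ]
```

```bash
echo '[[[0.0004,-0.0011,0.03,0,0,0],[0,0,0.03,0,0,0],[0,0,0.03,0,0,0],[0,0,0,0,0,0],[0,0,0,0,0,0]]]' > next.json && python3 drive.py next.json
echo '[[[0,0,0,0,0,0],[0,0,0,0,0,0],[0,0,0,0,0,0],[0,0,0,0,0,0],[0,0,0,0,0,0],[0,0,0,0,0,0]]]' > next.json && python3 drive.py next.json 0.0 40
echo '[[[0,0,0,0,0,0.125],[0,0,0,0,0,0.125],[0,0,0,0,0,0.125],[0,0,0,0,0,0.125]]]' > next.json && python3 drive.py next.json
```

```text
time: 3.38
tool_pos: [0.5009, -0.2835, 0.226]
tool_rot: [-3.141, 0.0, -2.839]
contact_force: [0.2, -0.6, -0.6]
opening: 0.0499
grip_force: 0.0
time: 3.88
tool_pos: [0.5004, -0.2837, 0.2253]
tool_rot: [-3.141, 0.0, -2.839]
contact_force: [-2.0, 6.9, 4.0]
opening: 0.0148
grip_force: 4.6
time: 4.22
tool_pos: [0.5001, -0.2823, 0.2252]
tool_rot: [3.139, -0.002, 2.938]
contact_force: [-1.1, 8.1, 8.0]
opening: 0.0116
grip_force: 39.9
```

```bash
for i in 1 2; do echo '[[[0,0,0,0,0,0.125],[0,0,0,0,0,0.125],[0,0,0,0,0,0.125],[0,0,0,0,0,0.125],[0,0,0,0,0,0.125],[0,0,0,0,0,0.125],[0,0,0,0,0,0.125],[0,0,0,0,0,0.125]]]' > next.json && python3 drive.py next.json; done
echo '[[[0,0,0,0,0,0.125],[0,0,0,0,0,0.125],[0,0,0,0,0,0.011],[0,0,0,0,0,0],[0,0,0,0,0,0],[0,0,0,0,0,0]]]' > next.json && python3 drive.py next.json
```

```text
time: 4.88
tool_pos: [0.5007, -0.2816, 0.2252]
tool_rot: [3.14, -0.004, 1.938]
contact_force: [1.7, 11.5, 6.4]
opening: 0.0111
grip_force: 39.9
time: 5.55
tool_pos: [0.5015, -0.2817, 0.2253]
tool_rot: [3.141, -0.004, 0.938]
contact_force: [6.5, 10.5, 3.1]
opening: 0.0116
grip_force: 39.9
time: 6.05
tool_pos: [0.5009, -0.2825, 0.225]
tool_rot: [-3.141, -0.002, 0.683]
contact_force: [3.3, 6.9, 1.8]
opening: 0.0114
grip_force: 39.9
```

```bash
echo '[[[0,0,0,0,0,0],[0,0,0,0,0,0],[0,0,0,0,0,0],[0,0,-0.03,0,0,0],[0,0,-0.03,0,0,0],[0,0,-0.04,0,0,0],[0,0,-0.04,0,0,0],[0,0,-0.04,0,0,0]]]' > next.json && python3 drive.py next.json 0.05
echo '[[[-0.035,0,0,0,0,0],[-0.035,0,0,0,0,0],[0,0,0,0,0,0],[0,0,0,0,0,0]]]' > next.json && python3 drive.py next.json
python3 - <<'E'
from h import *
w=cam("wrist"); save("wrist2",w["image"])
p=proj(w,(.5003,-.2823,.042)); print(p)
a=int(p[0])-45,int(p[1])-45; im=w["image"][max(a[1],0):a[1]+90,max(a[0],0):a[0]+90]; O=np.maximum(a,0)
g=cv2.cvtColor(im,cv2.COLOR_RGB2GRAY); n,l2,st,ce=cv2.connectedComponentsWithStats((g>205).astype(np.uint8))
for i in range(1,n):
    if st[i,4]<25: continue
    ys,xs=np.nonzero(l2==i)
    for z in (.036,.062):
        q=np.array([onz(w,x+O[0],y+O[1],z)[:2] for x,y in zip(xs,ys)])*1000
        e,v=np.linalg.eigh(np.cov(q.T)); d=q.mean(0)-[500.3,-282.3]; print(z,st[i,4],q.mean(0).round(1),"dir",np.degrees(np.arctan2(d[1],d[0])).round(1),"ax",np.degrees(np.arctan2(v[1,1],v[0,1])).round(1))
save("dial2",cv2.resize(im,None,fx=5,fy=5,interpolation=cv2.INTER_CUBIC))
E
```

```text
time: 6.72
tool_pos: [0.4999, -0.2837, 0.4065]
tool_rot: [-3.141, 0.0, 0.682]
contact_force: [1.3, -1.1, -0.8]
opening: 0.0499
grip_force: 0.0
time: 7.05
tool_pos: [0.4448, -0.3289, 0.4049]
tool_rot: [3.141, 0.0, 0.68]
contact_force: [0.2, 0.2, 0.2]
opening: 0.0499
grip_force: 0.0
[259.40204157  97.74171398]
0.036 208 [ 504.2 -236.4] dir 85.2 ax 172.8
0.062 208 [ 504.2 -239.7] dir 84.8 ax 172.8
0.036 192 [ 541.7 -287.2] dir -6.8 ax 83.0
0.062 192 [ 538.9 -286.7] dir -6.5 ax 83.0
0.036 204 [ 552.8 -287.8] dir -5.9 ax 81.6
0.062 204 [ 549.2 -287.2] dir -5.7 ax 81.6
0.036 60 [ 525.5 -262.1] dir 38.7 ax -141.2
0.062 60 [ 523.9 -263.5] dir 38.6 ax -141.2
0.036 85 [ 510.5 -273.7] dir 40.0 ax -137.1
0.062 85 [ 510.  -274.2] dir 39.7 ax -137.1
0.036 54 [ 503.8 -264.1] dir 79.2 ax 172.9
0.062 54 [ 503.8 -265.3] dir 78.4 ax 172.9
0.036 37 [ 514.9 -280.7] dir 6.1 ax -149.2
0.062 37 [ 514.1 -280.7] dir 6.5 ax -149.2
0.036 57 [ 461. -274.] dir 168.2 ax 82.5
0.062 57 [ 464.2 -274.5] dir 167.9 ax 82.5
0.036 245 [ 496.2 -328.5] dir -95.0 ax 173.2
0.062 245 [ 496.8 -325. ] dir -94.7 ax 173.2
```

View pics/dial2.png

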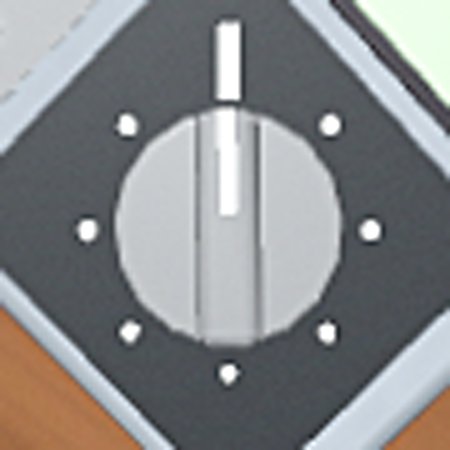

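The crop shows the pointer line aligned with the long voltage mark at (228,60). The dial is set. Next I'll look at the bays.

```bash
echo '[[[0.031,-0.009,-0.01,0,0,0],[0.031,-0.009,-0.01,0,0,-0.113],[0.03,-0.009,-0.01,0,0,-0.1125],[0,0,0,0,0,-0.1125],[0,0,0,0,0,-0.1125],[0,0,0,0,0,-0.1125],[0,0,0,0,0,-0.1125],[0,0,0,0,0,-0.1125]]]' > next.json && python3 drive.py next.json
echo '[[[0.02,0,0,0,0,0],[0,0,0,0,0,0],[0,0,0,0,0,0]]]' > next.json && python3 drive.py next.json
python3 - <<'E'
from h import *
w=cam("wrist"); save("wrist3",cv2.resize(w["image"],(800,600),interpolation=cv2.INTER_CUBIC))
import pickle; pickle.dump(w,open("w3.pkl","wb")); print(w["pose"].round(3).tolist())
E
```

```text
time: 7.77
tool_pos: [0.4982, -0.2459, 0.4343]
tool_rot: [-3.141, -0.001, 1.478]
contact_force: [0.4, 0.5, 0.1]
opening: 0.0498
grip_force: 0.0
time: 8.02
tool_pos: [0.5, -0.2259, 0.4345]
tool_rot: [-3.141, -0.0, 1.473]
contact_force: [0.4, -0.7, -0.4]
opening: 0.05
grip_force: 0.0
[[0.995, -0.094, -0.029, 0.507], [-0.099, -0.954, -0.284, -0.149], [-0.001, 0.285, -0.958, 0.415], [0.0, 0.0, 0.0, 1.0]]
```

View pics/wrist3.png

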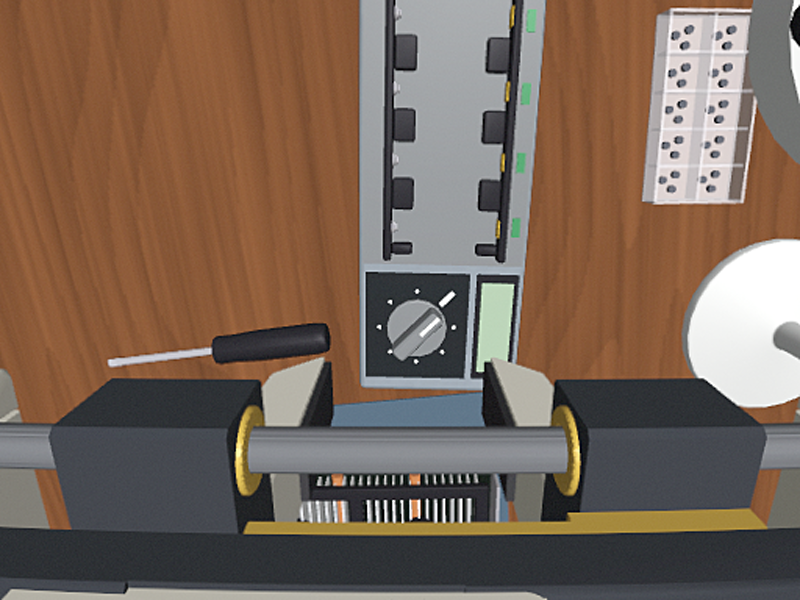

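The wrist picture shows four pairs of ridges, with three visible at left (403,193), (403,125), (404,53) and right (490,193), (494,127), (497,53). It also shows the lamp base at (770,320) and the screw box at (700,110). Bay 3 lies between the upper two pairs.

Run:
```python
from h import *
import pickle; w=pickle.load(open("w3.pkl","rb"))
f=.64; ey=np.array([.1028,.9947]); ex=np.array([.9947,-.1028]); o=np.array([.5003,-.2823])
g=cv2.cvtColor(w["image"],cv2.COLOR_RGB2GRAY)
# ridge corners: dark run along columns through ridges and along rows, in tester axes from the dial
def runs(a,off=0):
    d=np.r_[0,(a<75).astype(int),0]; s=np.flatnonzero(np.diff(d)==1); e=np.flatnonzero(np.diff(d)==-1); return [(i,j) for i,j in zip(s,e) if j-i>2]
for u in (410*f,414*f,485*f,490*f):
    for i,j in runs(g[:int(265*f),int(u)]):
        q=[(onz(w,int(u),v-.5,.046)[:2]-o) for v in (j,i)]; print("col",int(u),i,j,[np.round(x@ey*1000,1) for x in q])
for v in (53,90,125,160,193):
    for i,j in runs(g[int(v*f),220:345]):
        q=[(onz(w,220+k-.5,v*f,z)[:2]-o)@ex*1000 for k in (i,j) for z in (.036,.046,.05)]; print("row",v,i+220,j+220,np.round(q,1))
```

```text
col 262 36 45 [np.float64(182.2), np.float64(190.8)]
col 262 72 91 [np.float64(136.3), np.float64(155.6)]
col 262 114 134 [np.float64(90.8), np.float64(112.3)]
col 262 155 162 [np.float64(59.5), np.float64(67.4)]
col 264 35 45 [np.float64(182.2), np.float64(191.8)]
col 264 70 91 [np.float64(136.3), np.float64(157.6)]
col 264 115 129 [np.float64(96.2), np.float64(111.2)]
col 310 71 92 [np.float64(135.6), np.float64(156.9)]
col 310 115 135 [np.float64(90.0), np.float64(111.5)]
col 310 156 164 [np.float64(57.4), np.float64(66.6)]
col 313 25 40 [np.float64(187.4), np.float64(201.7)]
col 313 41 47 [np.float64(180.6), np.float64(186.4)]
col 313 79 92 [np.float64(135.6), np.float64(148.9)]
col 313 115 135 [np.float64(90.0), np.float64(111.6)]
col 313 156 164 [np.float64(57.5), np.float64(66.6)]
row 53 251 254 [-18.1 -17.9 -17.7 -15.  -14.8 -14.7]
row 53 325 329 [59.7 58.  57.3 63.9 62.1 61.3]
row 53 330 333 [65.  63.1 62.3 68.2 66.2 65.4]
row 90 246 252 [-23.6 -23.1 -22.9 -17.1 -16.9 -16.8]
row 90 326 331 [62.  60.1 59.4 67.3 65.4 64.6]
row 125 246 266 [-23.7 -23.3 -23.1  -2.   -2.2  -2.2]
row 125 309 312 [44.7 43.3 42.7 47.9 46.5 45.9]
row 125 313 329 [49.  47.5 46.9 66.4 64.5 63.7]
row 160 246 251 [-23.9 -23.4 -23.3 -18.4 -18.1 -18. ]
row 160 323 328 [61.1 59.3 58.6 66.6 64.7 63.9]
row 193 245 265 [-25.2 -24.7 -24.5  -2.8  -2.9  -2.9]
row 193 306 326 [43.2 41.9 41.3 65.7 63.8 63. ]
```

```bash
echo '[[[0.041,-0.005,0,0,0,0],[0.041,-0.005,0,0,0,0],[0.041,-0.005,0,0,0,0],[0.041,-0.005,0,0,0,0],[0.041,-0.005,0,0,0,0],[0.041,-0.005,0,0,0,0],[0.041,-0.005,0,0,0,0],[0.041,-0.005,0,0,0,0]]]' > next.json && python3 drive.py next.json 0.04
echo '[[[0,0,0,0,0,0],[0,0,0,0,0,0],[0,0,0,0,0,0]]]' > next.json && python3 drive.py next.json
python3 - <<'E'
from h import *
w=cam("wrist"); save("wrist4",cv2.resize(w["image"],(800,600),interpolation=cv2.INTER_CUBIC))
print(w["pose"].round(3).tolist(),cells(w,.0132)); o=robot.observe(); print(o["qpos"].round(3))
E
```

```text
time: 8.73
tool_pos: [0.4922, 0.105, 0.4348]
tool_rot: [3.141, 0.0, 1.47]
contact_force: [0.6, -1.1, -0.5]
opening: 0.0397
grip_force: 0.0
time: 8.98
tool_pos: [0.4925, 0.1029, 0.4346]
tool_rot: [3.142, 0.001, 1.471]
contact_force: [-0.5, -0.1, -0.1]
opening: 0.04
grip_force: 0.0
[[0.995, -0.096, -0.029, 0.499], [-0.1, -0.953, -0.285, 0.18], [-0.0, 0.286, -0.958, 0.416], [0.0, 0.0, 0.0, 1.0]] [(0.4469, 0.1847, 64, 17, 13.5), (0.5428, 0.1877, 63, 17, 57.7), (0.558, 0.2712, 32, 4, -5.3)]
[ 5.200e-02  2.790e-01  1.530e+00 -1.000e-03  1.332e+00  1.540e-01]
```

View pics/wrist4.png

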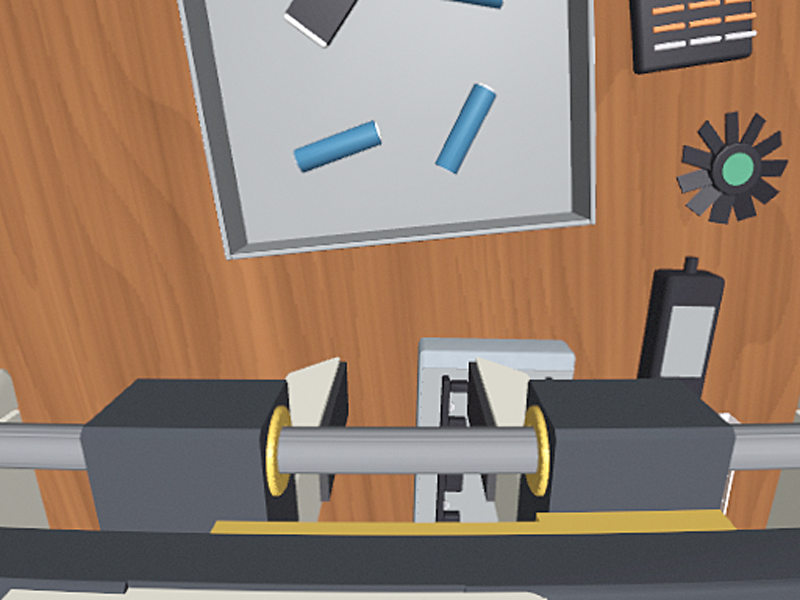

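The wrist picture shows two cells, at (338,146) and (466,128), and the flat pack at (320,20). A third cell is at the top edge, (475,2). I'll take cell A at (0.447,0.185) first.

```bash
echo '[[[0.0385,-0.0268,0,0,0,0],[0.0384,-0.0267,0,0,0,0],[0,0,0,0,0,-0.12],[0,0,0,0,0,-0.12],[0,0,0,0,0,-0.12],[0,0,0,0,0,-0.12],[0,0,0,0,0,-0.12],[0,0,0,0,0,-0.12]]]' > next.json && python3 drive.py next.json 0.04 25
echo '[[[0,0,0,0,0,-0.12],[0,0,0.03,0,0,-0.12],[0,0,0.03,0,0,-0.12],[0,0,0.03,0,0,-0.12],[0,0,0.03,0,0,-0.12],[0,0,0.03,0,0,-0.12],[0,0,0.03,0,0,-0.12],[0,0,0,0,0,-0.12]]]' > next.json && python3 drive.py next.json
echo '[[[0,0,0,0,0,-0.12],[0,0,0,0,0,-0.106],[0,0,0,0,0,0],[0,0,0,0,0,0]]]' > next.json && python3 drive.py next.json
```

```text
time: 9.7
tool_pos: [0.4524, 0.1743, 0.4347]
tool_rot: [-3.142, 0.0, 2.194]
contact_force: [0.1, 0.4, -0.7]
opening: 0.0398
grip_force: 0.0
time: 10.37
tool_pos: [0.4507, 0.1737, 0.2498]
tool_rot: [-3.139, -0.009, -3.13]
contact_force: [-1.1, -0.9, 0.1]
opening: 0.0399
grip_force: 0.0
time: 10.7
tool_pos: [0.4524, 0.1747, 0.2547]
tool_rot: [-3.141, 0.0, -2.912]
contact_force: [0.4, -0.4, 0.3]
opening: 0.04
grip_force: 0.0
```

```bash
echo '[[[0.0031,0.011,0,0,0,0],[0,0,0.035,0,0,0],[0,0,0,0,0,0],[0,0,0,0,0,0]]]' > next.json && python3 drive.py next.json
python3 -c "
from h import *
print(robot.observe()['tool_pos'],[cells(cam(k),.0132) for k in ('side',)])"
```

```text
time: 11.03
tool_pos: [0.4454, 0.1861, 0.219]
tool_rot: [-3.142, -0.004, -2.908]
contact_force: [0.2, 1.4, -0.0]
opening: 0.0401
grip_force: 0.0
[0.44541907 0.18612656 0.21898823] [[(0.5457, 0.2808, 59, 19, -14.7), (0.4458, 0.1821, 59, 20, 13.3), (0.5407, 0.1815, 61, 14, 58.5)]]
```

Within 1.5 mm; lower and grip.

```bash
echo '[[[-0.001,-0.001,0.017,0,0,0],[0,0,0.017,0,0,0],[0,0,0,0,0,0]]]' > next.json && python3 drive.py next.json
echo '[[[0,0,0,0,0,0],[0,0,0,0,0,0],[0,0,0,0,0,0],[0,0,0,0,0,0],[0,0,0,0,0,0]]]' > next.json && python3 drive.py next.json 0.0 25
echo '[[[0,0,-0.03,0,0,0],[0,0,-0.035,0,0,0],[0,0,-0.035,0,0,0],[0,0,0,0,0,0],[0,0,0,0,0,0]]]' > next.json && python3 drive.py next.json
```

```text
time: 11.33
tool_pos: [0.4471, 0.1852, 0.1851]
tool_rot: [-3.142, -0.002, -2.907]
contact_force: [-1.0, -0.3, -1.2]
opening: 0.0399
grip_force: 0.0
time: 11.75
tool_pos: [0.4477, 0.1854, 0.1867]
tool_rot: [-3.142, 0.002, -2.906]
contact_force: [-0.5, -0.7, 6.0]
opening: 0.0174
grip_force: 25.0
time: 12.17
tool_pos: [0.4478, 0.1854, 0.2877]
tool_rot: [-3.142, 0.005, -2.906]
contact_force: [-0.2, 0.6, -0.7]
opening: 0.0177
grip_force: 25.0
```

```bash
echo '[[[-0.008,-0.0378,0,0,0,0],[-0.008,-0.0378,0,0,0,0],[-0.008,-0.0378,0,0,0,0],[-0.008,-0.0378,0,0,0,0],[-0.008,-0.0378,0,0,0,0],[-0.008,-0.0378,0,0,0,0],[0,0,0,0,0,0.115],[0,0,0,0,0,0.115]]]' > next.json && python3 drive.py next.json
echo '[[[0,0,0,0,0,0.109],[0,0,0,0,0,0],[0,0,0,0,0,0],[0,0,0,0,0,0]]]' > next.json && python3 drive.py next.json
```

```text
time: 12.83
tool_pos: [0.5471, -0.0264, 0.2837]
tool_rot: [3.141, -0.003, 3.138]
contact_force: [-0.1, 1.0, -1.1]
opening: 0.0174
grip_force: 25.0
time: 13.17
tool_pos: [0.5467, -0.0239, 0.2849]
tool_rot: [3.141, -0.001, 3.041]
contact_force: [-0.4, -0.2, -0.2]
opening: 0.0176
grip_force: 25.0
```

```bash
echo '[[[-0.001,0,0.035,0,0,0],[0,0,0.022,0,0,0],[0,0,0.008,0,0,0],[0,0,0,0,0,0],[0,0,0,0,0,0]]]' > next.json && python3 drive.py next.json
python3 -c "
from h import *
o=robot.observe();print(o['tool_pos'],o['contact_force'])
for k in ('side','scene'): c=cam(k); a=proj(c,(.5477,-.0238,.045)).astype(int); save('p1'+k,cv2.resize(c['image'][a[1]-40:a[1]+40,a[0]-50:a[0]+50],(500,400)))"
```

```text
time: 13.58
tool_pos: [0.548, -0.024, 0.2207]
tool_rot: [3.142, -0.0, 3.04]
contact_force: [-1.2, -0.4, -0.2]
opening: 0.0179
grip_force: 25.0
[ 0.54800086 -0.02400477  0.22069564] [-1.17512538 -0.35171185 -0.22718228]
```

View pics/p1side.png

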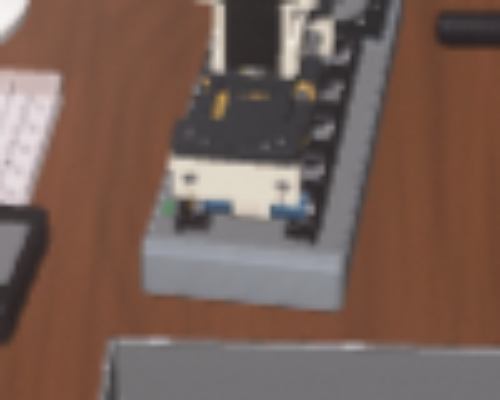

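The crop shows the blue cell ends at (215,207) and (290,211), either side of the finger and inside the last bay.

```bash
echo '[[[0,0,0.002,0,0,0],[0,0,0,0,0,0],[0,0,0,0,0,0]]]' > next.json && python3 drive.py next.json
echo '[[[0,0,0,0,0,0],[0,0,0,0,0,0],[0,0,0,0,0,0],[0,0,-0.02,0,0,0],[0,0,-0.04,0,0,0],[0,0,-0.04,0,0,0],[0,0,-0.04,0,0,0],[0,0,-0.03,0,0,0]]]' > next.json && python3 drive.py next.json 0.032
python3 - <<'E'
from h import *
print(robot.observe()["tool_pos"])
for k in ("side",): c=cam(k); print([cells(c,z,20) for z in (.0132,.045)])
E
```

```text
time: 13.93
tool_pos: [0.548, -0.0241, 0.219]
tool_rot: [-3.142, 0.0, 3.038]
contact_force: [-0.0, -0.1, -0.7]
opening: 0.0176
grip_force: 25.0
time: 14.6
tool_pos: [0.5479, -0.0241, 0.3923]
tool_rot: [-3.141, 0.004, 3.038]
contact_force: [1.0, -0.8, 0.7]
opening: 0.0319
grip_force: 0.0
[ 0.54785987 -0.0241375   0.39234799]
[[(0.5455, 0.2808, 59, 19, -13.3), (0.5407, 0.1815, 61, 14, 58.5), (0.55, -0.0727, 59, 23, -7.0), (0.826, -1.154, 213, 20, 87.5)], [(0.5442, 0.3133, 57, 19, -13.3), (0.5395, 0.2175, 59, 13, 58.5), (0.5484, -0.0278, 57, 22, -7.0), (0.8148, -1.0713, 205, 20, 87.5)]]
```

```bash
echo '[[[0.0045,0.035,0,0,0,0],[0.0045,0.035,0,0,0,0],[0.0045,0.035,0,0,0,0],[0.0045,0.035,0,0,0,0],[0.0045,0.035,0,0,0,0],[0.0044,0.0352,0,0,0,0],[0,0,0,0,0,-0.11],[0,0,0,0,0,-0.125]]]' > next.json && python3 drive.py next.json 0.04
echo '[[[0,0,0.02,0,0,-0.125],[0,0,0.025,0,0,-0.125],[0,0,0.025,0,0,-0.125],[0,0,0.025,0,0,-0.125],[0,0,0.025,0,0,-0.125],[0,0,0.02,0,0,-0.125],[0,0,0,0,0,-0.125],[0,0,0,0,0,0]]]' > next.json && python3 drive.py next.json
echo '[[[0,0,0,0,0,0],[0,0,0,0,0,0]]]' > next.json && python3 drive.py next.json; python3 -c "
from h import *
print(cells(cam('side'),.0132))"
```

```text
time: 15.32
tool_pos: [0.5424, 0.19, 0.3883]
tool_rot: [3.141, -0.0, -3.002]
contact_force: [-0.1, -0.4, 0.8]
opening: 0.0399
grip_force: 0.0
time: 15.98
tool_pos: [0.5425, 0.1876, 0.247]
tool_rot: [3.139, -0.002, -2.131]
contact_force: [0.0, 0.1, 1.1]
opening: 0.0398
grip_force: 0.0
time: 16.15
tool_pos: [0.5432, 0.1878, 0.2494]
tool_rot: [-3.14, 0.001, -2.139]
contact_force: [1.4, 0.3, -0.3]
opening: 0.0402
grip_force: 0.0
[(0.5456, 0.2806, 59, 19, -14.9), (0.5407, 0.1815, 61, 14, 58.5)]
```

Cell B hasn't moved and the tool is aligned. Descend and grip.

```bash
echo '[[[0,0,0.03,0,0,0],[0,0,0.03,0,0,0],[0,0,0.0035,0,0,0],[0,0,0,0,0,0],[0,0,0,0,0,0]]]' > next.json && python3 drive.py next.json
echo '[[[0,0,0,0,0,0],[0,0,0,0,0,0],[0,0,0,0,0,0],[0,0,0,0,0,0],[0,0,0,0,0,0]]]' > next.json && python3 drive.py next.json 0.0 25
echo '[[[0,0,-0.03,0,0,0],[0,0,-0.035,0,0,0],[0,0,-0.035,0,0,0],[0,0,0,0,0,0],[0,0,0,0,0,0]]]' > next.json && python3 drive.py next.json
```

```text
time: 16.62
tool_pos: [0.5434, 0.1878, 0.1864]
tool_rot: [-3.141, 0.001, -2.136]
contact_force: [0.6, -0.6, -0.9]
opening: 0.0402
grip_force: 0.0
time: 17.03
tool_pos: [0.5431, 0.1877, 0.186]
tool_rot: [-3.141, 0.001, -2.135]
contact_force: [-0.8, -0.1, 4.0]
opening: 0.0174
grip_force: 25.0
time: 17.45
tool_pos: [0.5433, 0.1878, 0.2874]
tool_rot: [-3.138, 0.003, -2.135]
contact_force: [-0.6, -0.4, -1.7]
opening: 0.0176
grip_force: 25.0
```

```bash
echo '[[[0.0311,-0.0196,0,0,0,0],[0.0311,-0.0196,0,0,0,0],[0.0311,-0.0196,0,0,0,0],[0.0311,-0.0196,0,0,0,0],[0.0311,-0.0196,0,0,0,0],[0.0311,-0.0196,0,0,0,0],[0.0311,-0.0196,0,0,0,0],[0,0,0,0,0,0.11]]]' > next.json && python3 drive.py next.json
echo '[[[0,0,0,0,0,0.125],[0,0,0,0,0,0.125],[0,0,0,0,0,0.125],[0,0,0,0,0,0.125],[0,0,0,0,0,0.125],[0,0,0,0,0,0.125],[0,0,0,0,0,0.125],[0,0,0,0,0,0.125]]]' > next.json && python3 drive.py next.json
echo '[[[0,0,0,0,0,0],[0,0,0,0,0,0],[0,0,0,0,0,0]]]' > next.json && python3 drive.py next.json
```

```text
time: 18.12
tool_pos: [0.5419, -0.0753, 0.2835]
tool_rot: [3.141, -0.002, -2.248]
contact_force: [0.2, 0.2, 0.5]
opening: 0.0175
grip_force: 25.0
time: 18.78
tool_pos: [0.5418, -0.0695, 0.2833]
tool_rot: [3.141, -0.003, 3.032]
contact_force: [0.2, -0.8, 0.3]
opening: 0.0174
grip_force: 25.0
time: 19.03
tool_pos: [0.5422, -0.0696, 0.2844]
tool_rot: [3.141, -0.002, 3.041]
contact_force: [0.4, 0.6, -1.1]
opening: 0.0174
grip_force: 25.0
```

```bash
echo '[[[-0.0005,0,0.035,0,0,0],[0,0,0.022,0,0,0],[0,0,0.006,0,0,0],[0,0,0.003,0,0,0],[0,0,0,0,0,0],[0,0,0,0,0,0]]]' > next.json && python3 drive.py next.json
echo '[[[0,0,0,0,0,0],[0,0,0,0,0,0],[0,0,0,0,0,0],[0,0,-0.02,0,0,0],[0,0,-0.04,0,0,0],[0,0,-0.04,0,0,0],[0,0,-0.04,0,0,0],[0,0,-0.03,0,0,0]]]' > next.json && python3 drive.py next.json 0.032
python3 - <<'E'
from h import *
c=cam("side"); print(robot.observe()["tool_pos"],[cells(c,z,20) for z in (.0132,.045)])
E
```

```text
time: 19.53
tool_pos: [0.5434, -0.0698, 0.2202]
tool_rot: [-3.141, 0.002, 3.039]
contact_force: [0.4, 0.2, -0.5]
opening: 0.0178
grip_force: 25.0
time: 20.2
tool_pos: [0.5428, -0.0696, 0.3933]
tool_rot: [-3.141, 0.004, 3.038]
contact_force: [1.6, -0.6, 0.2]
opening: 0.032
grip_force: 0.0
[ 0.543659   -0.06980316  0.39875134] [[(0.5456, 0.2806, 59, 19, -14.7), (0.5499, -0.0724, 59, 23, -6.4), (0.5449, -0.1199, 60, 23, -10.0), (0.826, -1.154, 213, 20, 87.5)], [(0.5442, 0.3131, 57, 18, -14.7), (0.5484, -0.0275, 57, 22, -6.4), (0.5435, -0.0734, 58, 23, -10.0), (0.8148, -1.0713, 205, 20, 87.5)]]
```

```bash
echo '[[[-0.0022,0.0393,0,0,0,0],[-0.0022,0.0393,0,0,0,0],[-0.0022,0.0393,0,0,0,0],[-0.0022,0.0393,0,0,0,0],[-0.0022,0.0393,0,0,0,0],[-0.0022,0.0393,0,0,0,0],[-0.0022,0.0393,0,0,0,0],[-0.0022,0.0393,0,0,0,0]]]' > next.json && python3 drive.py next.json 0.04
echo '[[[-0.002,0.0393,0,0,0,0.066],[0,0,0,0,0,0.066],[0,0,0,0,0,0],[0,0,0,0,0,0]]]' > next.json && python3 drive.py next.json
python3 - <<'E'
from h import *
w=cam("wrist"); print(cells(w,.0132)); save("w5",w["image"])
E
```

```text
time: 20.92
tool_pos: [0.5928, 0.2432, 0.3894]
tool_rot: [3.141, 0.001, 3.038]
contact_force: [0.4, -0.6, 0.1]
opening: 0.04
grip_force: 0.0
time: 21.25
tool_pos: [0.5989, 0.2801, 0.3889]
tool_rot: [-3.141, -0.0, 2.908]
contact_force: [-0.0, 0.1, -0.2]
opening: 0.0401
grip_force: 0.0
[(0.5453, 0.2823, 64, 18, -14.9)]
```

View pics/w5.png

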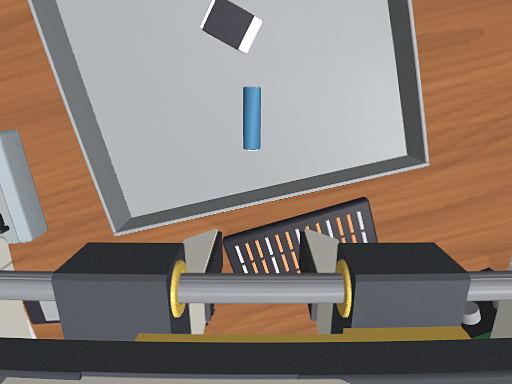

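The wrist picture shows the last cell alone at (252,118) and the flat pack at (232,23). No other cells are in the bin.

```bash
echo '[[[0.0263,-0.0052,0,0,0,0.026],[0.0263,-0.0051,0.02,0,0,0],[0,0,0.04,0,0,0],[0,0,0.04,0,0,0],[0,0,0.04,0,0,0],[0,0,0,0,0,0],[0,0,0,0,0,0]]]' > next.json && python3 drive.py next.json
```

```text
time: 21.88
tool_pos: [0.5455, 0.2817, 0.2484]
tool_rot: [-3.139, -0.003, 2.879]
contact_force: [-0.4, 0.3, 1.2]
opening: 0.0398
grip_force: 0.0
```

```bash
echo '[[[0,0,0.03,0,0,0],[0,0,0.03,0,0,0],[0,0,0,0,0,0],[0,0,0,0,0,0]]]' > next.json && python3 drive.py next.json
```

```text
time: 22.22
tool_pos: [0.5463, 0.2828, 0.1911]
tool_rot: [3.141, 0.001, 2.879]
contact_force: [-0.4, 0.6, 1.0]
opening: 0.04
grip_force: 0.0
```

```bash
echo '[[[0.001,0,0.005,0,0,0],[0,0,0,0,0,0],[0,0,0,0,0,0]]]' > next.json && python3 drive.py next.json
echo '[[[0,0,0,0,0,0],[0,0,0,0,0,0],[0,0,0,0,0,0],[0,0,0,0,0,0],[0,0,0,0,0,0]]]' > next.json && python3 drive.py next.json 0.0 25
echo '[[[0,0,-0.03,0,0,0],[0,0,-0.035,0,0,0],[0,0,-0.035,0,0,0],[0,0,0,0,0,0],[0,0,0,0,0,0]]]' > next.json && python3 drive.py next.json
python3 -c "
from h import *
print([cells(cam('side'),z,20) for z in (.045,)])"
```

```text
time: 22.47
tool_pos: [0.5451, 0.2835, 0.1863]
tool_rot: [3.14, 0.003, 2.88]
contact_force: [0.5, 0.3, -0.2]
opening: 0.0399
grip_force: 0.0
time: 22.88
tool_pos: [0.5446, 0.2833, 0.1845]
tool_rot: [3.141, 0.0, 2.88]
contact_force: [-0.7, 0.2, 1.8]
opening: 0.0179
grip_force: 25.0
time: 23.3
tool_pos: [0.5449, 0.2835, 0.2865]
tool_rot: [3.139, 0.004, 2.88]
contact_force: [0.2, 0.1, -1.4]
opening: 0.0178
grip_force: 25.0
[[(0.8148, -1.0713, 205, 20, 87.5)]]
```

```bash
echo '[[[-0.0097,-0.0387,0,0,0,0],[-0.0097,-0.0387,0,0,0,0],[-0.0097,-0.0387,0,0,0,0],[-0.0097,-0.0387,0,0,0,0],[-0.0097,-0.0387,0,0,0,0],[-0.0097,-0.0387,0,0,0,0],[-0.0097,-0.0387,0,0,0,0],[-0.0097,-0.0387,0,0,0,0]]]' > next.json && python3 drive.py next.json
echo '[[[-0.0096,-0.0387,0,0,0,0],[-0.0095,-0.0386,0,0,0,0],[0,0,0,0,0,-0.08],[0,0,0,0,0,-0.079],[0,0,0,0,0,0],[0,0,0,0,0,0],[0,0,0,0,0,0]]]' > next.json && python3 drive.py next.json
python3 -c "
from h import *
print([cells(cam('side'),z,20) for z in (.045,)])"
```

```text
time: 24.02
tool_pos: [0.5384, -0.0376, 0.2824]
tool_rot: [-3.141, -0.004, 2.88]
contact_force: [0.7, 0.2, -0.3]
opening: 0.0175
grip_force: 25.0
time: 24.6
tool_pos: [0.5376, -0.1149, 0.2833]
tool_rot: [3.141, -0.002, 3.037]
contact_force: [0.1, -0.4, -1.4]
opening: 0.0174
grip_force: 25.0
[[(0.5484, -0.0275, 57, 22, -6.4), (0.5435, -0.0736, 58, 22, -8.7), (0.8148, -1.0713, 205, 20, 87.5)]]
```

```bash
echo '[[[-0.0005,0,0.035,0,0,0],[0,0,0.022,0,0,0],[0,0,0.006,0,0,0],[0,0,0.003,0,0,0],[0,0,0,0,0,0],[0,0,0,0,0,0]]]' > next.json && python3 drive.py next.json
echo '[[[0,0,0,0,0,0],[0,0,0,0,0,0],[0,0,0,0,0,0],[0,0,-0.02,0,0,0],[0,0,-0.04,0,0,0],[0,0,-0.04,0,0,0],[0,0,-0.04,0,0,0],[0,0,-0.03,0,0,0]]]' > next.json && python3 drive.py next.json 0.032
echo '[[[0,0,0,0,0,0],[0,0,0,0,0,0],[0,0,0,0,0,0],[0,0,0,0,0,0]]]' > next.json && python3 drive.py next.json 0.05
python3 - <<'E'
from h import *
s=cam("side"); c=cam("scene");print(robot.observe()["tool_pos"],robot.observe()["qpos"].round(2),cells(s,.045,20))
# lens: post top (black) and frame
a=s["image"][130:190,180:250]; b=c["image"][170:245,170:250]
save("l6",np.hstack([cv2.resize(a,(400,343)),cv2.resize(b,(366,343))]))
E
```

```text
time: 25.15
tool_pos: [0.5388, -0.1154, 0.2193]
tool_rot: [-3.141, 0.002, 3.039]
contact_force: [0.6, 0.0, -0.4]
opening: 0.0177
grip_force: 25.0
time: 25.82
tool_pos: [0.5382, -0.1154, 0.3923]
tool_rot: [-3.141, 0.004, 3.039]
contact_force: [1.0, -0.4, -0.7]
opening: 0.0319
grip_force: 0.0
time: 26.15
tool_pos: [0.5379, -0.1154, 0.3868]
tool_rot: [3.141, -0.003, 3.039]
contact_force: [0.2, -0.3, -0.2]
opening: 0.0492
grip_force: 0.0
[ 0.5381088  -0.11546716  0.38673839] [-0.35  0.4   1.48 -0.    1.26 -1.82] [(0.5484, -0.0275, 57, 22, -6.4), (0.5435, -0.0736, 58, 22, -8.7), (0.5398, -0.1193, 57, 22, -8.9), (0.8148, -1.0713, 205, 20, 87.5)]
```

View pics/l6.png

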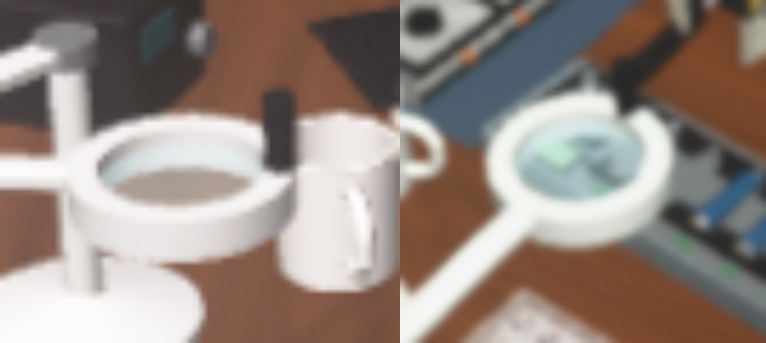

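The left crop (side view) shows the lens ring centred near (184,172) with the black post at (278,130). The right crop (scene view) shows the ring near (580,163), the post base at (632,112), and seated cells at (740,200).

Run:
```python
from h import *
s=cam("side"); c=cam("scene")
S=lambda x,y:(180+x*.175,130+y*.175); C=lambda x,y:(170+(x-400)*80/366,170+y*75/343)
print("base",tri(s,S(280,168),c,C(630,112)),"ring top",tri(s,S(184,172),c,C(580,163)))
for z in (.236,.245,.262): print(z,onz(s,*S(279,168),z)[:2],onz(s,*S(278,130),z)[:2])
print(onz(s,*S(278,92),.266), onz(s,*S(184,172),.222),onz(c,*C(580,163),.222))
```

```text
base (array([ 0.64881378, -0.1153771 ,  0.22426659]), np.float64(0.002549388502609862)) ring top (array([ 0.70184314, -0.11935901,  0.2174483 ]), np.float64(0.004901818018576949))
0.236 [ 0.64649694 -0.09539711] [ 0.65110926 -0.13944602]
0.245 [ 0.64465198 -0.07827476] [ 0.64920386 -0.1217464 ]
0.262 [ 0.64116707 -0.04593255] [ 0.64560477 -0.08831378]
[ 0.64887263 -0.12482271  0.266     ] [ 0.69981624 -0.11523221  0.222     ] [ 0.70808123 -0.1137975   0.222     ]
```

Run:
```python
from h import *
import pickle; w=pickle.load(open("w3.pkl","rb")); s=cam("side");c=cam("scene"); f=.64
S1=tri(s,(300*f,217*f),c,(222*f,317*f))[0]; E=tri(s,(200*f,250*f),c,(237*f,411*f))[0]
print("shoulder",S1,"elbow",E,"base",onz(s,305*f,291*f,.006)[:2],onz(c,238*f,379*f,.006)[:2])
L=np.array([.703,-.117]); B=onz(s,305*f,291*f,.006)[:2]
for S in (S1[:2],):
    def elb(S,L):
        d=L-S; r=np.linalg.norm(d); h=np.sqrt(.26**2-r*r/4); n=np.array([-d[1],d[0]])/r
        return [S+d/2+k*h*n for k in (1,-1)]
    for T in (L,L*.75+.25*np.array([.5382,-.1153]),(L+[.5382,-.1153])/2,L*.25+.75*np.array([.5382,-.1153]),np.array([.5382,-.1153])):
        e=max(elb(S,T),key=lambda e:e[0]); u=(T-e)/.26; print("lens",T.round(3),"elbow",e.round(3),"post",(T+.054*u).round(4),"ang",np.degrees(np.arctan2(u[1],u[0])).round(1))
```

```text
shoulder [ 0.79600828 -0.32347795  0.19471028] elbow [ 0.96449466 -0.11853436  0.21213405] base [ 0.79678838 -0.31751198] [ 0.79884092 -0.3209019 ]
lens [ 0.703 -0.117] elbow [ 0.963 -0.124] post [ 0.649  -0.1155] ang 178.4
lens [ 0.662 -0.117] elbow [ 0.921 -0.095] post [ 0.608 -0.121] ang -175.3
lens [ 0.621 -0.116] elbow [ 0.878 -0.077] post [ 0.5672 -0.1244] ang -171.3
lens [ 0.579 -0.116] elbow [ 0.835 -0.066] post [ 0.5264 -0.126 ] ang -169.1
lens [ 0.538 -0.115] elbow [ 0.793 -0.063] post [ 0.4853 -0.1261] ang -168.5
```

```bash
echo '[[[0,0,-0.041,0,0,0],[0,0,-0.041,0,0,0],[-0.0368,0.0038,0,0,0,0],[-0.0368,0.0038,0,0,0,0],[-0.0367,0.0038,0,0,0,0],[0,0,0,0,0,0],[0,0,0,0,0,0],[0,0,0,0,0,0]]]' > next.json && python3 drive.py next.json 0.06
python3 - <<'E'
from h import *
s=cam("side");c=cam("scene");o=robot.observe();print(o["tool_pos"])
q=[]
for k in (s,c):
    a=proj(k,(.649,-.1155,.25)).astype(int); q.append(cv2.resize(k["image"][a[1]-40:a[1]+30,a[0]-35:a[0]+35],(390,390),interpolation=cv2.INTER_CUBIC)); print(a)
save("l7",np.hstack(q))
E
```

```text
time: 27.12
tool_pos: [0.649, -0.1155, 0.4693]
tool_rot: [3.141, -0.002, 3.039]
contact_force: [-0.1, 0.3, -0.6]
opening: 0.0597
grip_force: 0.0
[ 0.6481946  -0.11544683  0.47100293]
[228 152]
[219 188]
```

View pics/l7.png

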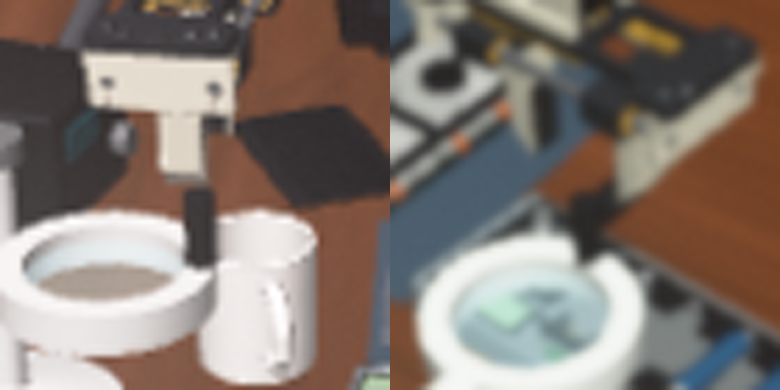

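The crops show the black post at (200,225) on the left and (592,222) on the right, directly below the gap between the open fingers. Descend and grip.

```bash
echo '[[[0.002,0,0.02,0,0,0],[0,0,0.02,0,0,0],[0,0,0.02,0,0,0],[0,0,0,0,0,0],[0,0,0,0,0,0]]]' > next.json && python3 drive.py next.json
echo '[[[0,0,0,0,0,0],[0,0,0,0,0,0],[0,0,0,0,0,0],[0,0,0,0,0,0],[0,0,0,0,0,0],[0,0,0,0,0,0]]]' > next.json && python3 drive.py next.json 0.0 30
```

```text
time: 27.63
tool_pos: [0.6463, -0.1153, 0.4109]
tool_rot: [3.141, -0.001, 3.038]
contact_force: [-0.4, 0.4, 0.7]
opening: 0.0599
grip_force: 0.0
time: 28.13
tool_pos: [0.6472, -0.1153, 0.4105]
tool_rot: [-3.141, 0.0, 3.039]
contact_force: [-1.6, -1.5, 1.1]
opening: 0.0244
grip_force: 0.8
```

```bash
echo '[[[0,0,0,0,0,0],[0,0,0,0,0,0],[0,0,0,0,0,0],[0,0,0,0,0,0]]]' > next.json && python3 drive.py next.json
```

```text
time: 28.47
tool_pos: [0.6471, -0.1154, 0.4104]
tool_rot: [-3.141, 0.0, 3.039]
contact_force: [-0.8, -0.8, 0.6]
opening: 0.0172
grip_force: 30.0
```

```bash
echo '[[[0.01,-0.0024,0,0,0,-0.0275],[0.01,-0.0024,0,0,0,-0.0275],[0.01,-0.0024,0,0,0,-0.0275],[0.01,-0.0024,0,0,0,-0.0275],[0.0102,-0.0008,0,0,0,-0.0175],[0.0102,-0.0008,0,0,0,-0.0175],[0.0102,-0.0008,0,0,0,-0.0175],[0.0102,-0.0008,0,0,0,-0.0175]]]' > next.json && python3 drive.py next.json
```

```text
time: 29.13
tool_pos: [0.5662, -0.127, 0.4104]
tool_rot: [-3.141, 0.003, -3.063]
contact_force: [4.2, -0.2, -0.3]
opening: 0.0174
grip_force: 30.0
```

```bash
echo '[[[0.0102,0.0006,0,0,0,-0.01],[0.0102,0.0006,0,0,0,-0.01],[0.0102,0.0006,0,0,0,-0.01],[0.0102,0.0006,0,0,0,-0.01],[0.0102,0.0012,0,0,0,-0.0025],[0.0102,0.0012,0,0,0,-0.0025],[0.0102,0.0012,0,0,0,-0.0025],[0.0102,0.0012,0,0,0,-0.0025]]]' > next.json && python3 drive.py next.json
echo '[[[0,0,0,0,0,0],[0,0,0,0,0,0],[0,0,0,0,0,0]]]' > next.json && python3 drive.py next.json
python3 - <<'E'
from h import *
s=cam("side"); save("side8",cv2.resize(s["image"],(800,600)))
E
```

```text
time: 29.8
tool_pos: [0.4843, -0.1285, 0.4104]
tool_rot: [-3.141, 0.003, -3.014]
contact_force: [5.0, -1.4, -1.7]
opening: 0.0174
grip_force: 30.0
time: 30.05
tool_pos: [0.4841, -0.1283, 0.4103]
tool_rot: [3.141, -0.001, -3.014]
contact_force: [-3.4, 1.0, 2.4]
opening: 0.0172
grip_force: 30.0
```

View pics/side8.png

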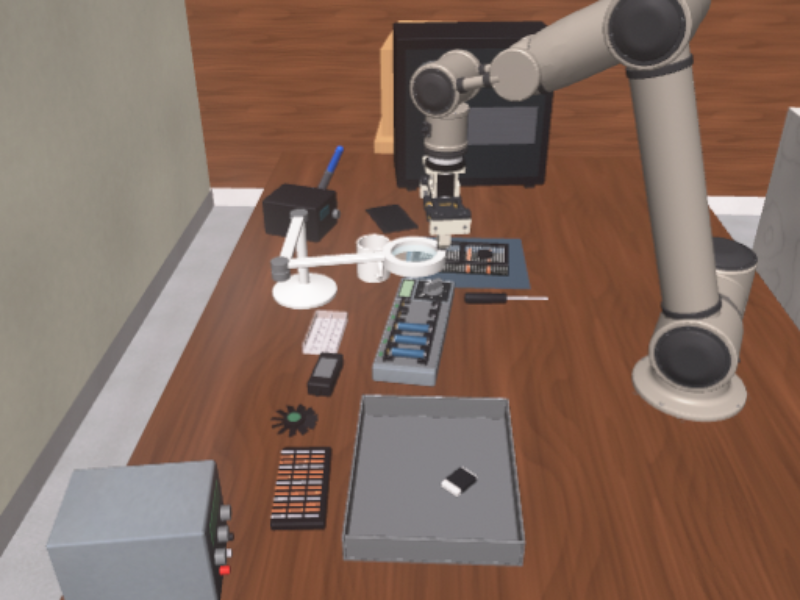

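The side picture shows the three cells in their bays at (412,328–353) and only the flat pack in the bin. The lens ring is at (414,256) and the grip post is still in the fingers. Release and verify.

```bash
echo '[[[0,0,0,0,0,0],[0,0,0,0,0,0],[0,0,0,0,0,0],[0,0,0,0,0,0],[0,0,-0.03,0,0,0],[0,0,-0.03,0,0,0],[0,0,-0.03,0,0,0],[0,0,0,0,0,0]]]' > next.json && python3 drive.py next.json 0.06
echo '[[[0.02,0,0,0,0,0],[0.03,0,0,0,0,0],[0,0,0,0,0,0],[0,0,0,0,0,0]]]' > next.json && python3 drive.py next.json
python3 - <<'E'
from h import *
s=cam("side");c=cam("scene")
print(onz(s,414*.64,256*.64,.216), cells(s,.045,20))
q=[]
for k in (s,c):
    a=proj(k,(.538,-.115,.216)).astype(int); print(a); q.append(cv2.resize(k["image"][a[1]-40:a[1]+40,a[0]-40:a[0]+40],(390,390),interpolation=cv2.INTER_CUBIC))
save("l9",np.hstack(q))
E
```

```text
time: 30.77
tool_pos: [0.4845, -0.1285, 0.5061]
tool_rot: [-3.136, 0.009, -3.014]
contact_force: [0.6, -0.2, 0.6]
opening: 0.0594
grip_force: 0.0
time: 31.1
tool_pos: [0.4338, -0.1348, 0.5004]
tool_rot: [-3.141, 0.001, -3.015]
contact_force: [0.0, 1.2, 0.7]
opening: 0.0598
grip_force: 0.0
[ 0.53790366 -0.10917156  0.216     ] [(0.5484, -0.0275, 57, 22, -6.4), (0.5435, -0.0737, 58, 22, -10.0), (0.5398, -0.1189, 57, 21, -7.9), (0.8148, -1.0713, 205, 20, 87.5)]
[264 162]
[239 177]
```

View pics/l9.png

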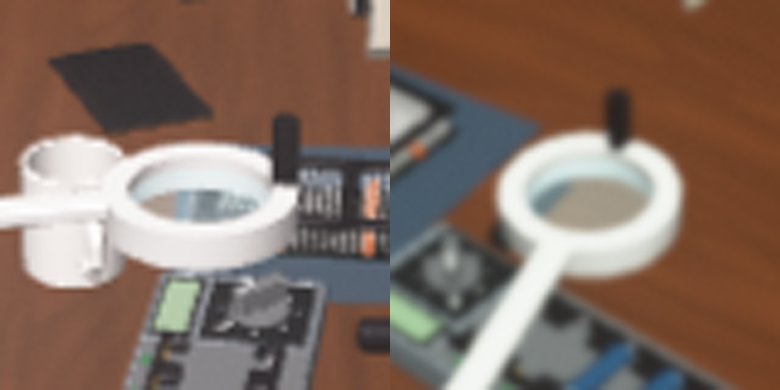

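In both crops the ring is centred near (200,200) and (590,200), within a few millimetres of the spot predicted for bay 3. The gripper is clear of everything.

```bash
python3 -c "
from cell import robot
print(robot.hand_in())"
```

```text
the job is handed in; nothing more can be done
None
```

I handed the job in: the dial is on the voltage mark, all three round cells are seated in bays, the flat pack is still in the bin, and the lens measures within a few millimetres of centre over the middle bay; the hand-in returned no verdict.

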